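# Seat the specimen holder on its cross-pin spindle

### The arm

A 6-joint arm with a two-finger parallel gripper is mounted at the origin on a cart in front of the work surface, level with it; the furniture and walls round the work are solid. World frame = base frame: x ahead of the robot, y to its left, z up, the work surface at z = 0. Lengths are in m, angles in rad, forces in N, time in s.
With the tool pointing down it reaches from about 0.425 to 0.95 m from the base axis. Payload 3.5 kg.
Tool frame: the origin (TCP) lies on the centre line of the jaws, within the pads' length; the fingertips stand 17 mm ahead of it and the grasp point (between the pads) lies 2 mm behind it; z points along the fingers, y is the line along which they close (so a half turn about z gives the same grasp; the last joint's range is limited). The gripper opens to 85 mm and grips with 20 to 120 N. Pads are 22 mm wide; open, the fingers measure 114 mm over their backs; the gripper's body (76 mm by 85 mm) begins 54 mm behind the grasp point. The pads swing forward as they close: fully open they stand 13 mm farther back than shut.
Start: joints at [-1.311, 0.286, 1.577, -0, 1.279, -0.15], TCP at [0.269, -0.619, 0.248] pointing down, gripper open.
Joint ranges: [-2.77, 2.77], [-0.9, 2.22], [0.21, 2.48], [-1.53, 4.67], [0.24, 2.81], [-2.84, 2.84]. Speed limits (rad/s): [2.79, 2.79, 3.14, 3.14, 3.14, 3.14].

### API

Orientations are given as a unit quaternion [x, y, z, w].
In Python, from plant import ctrl gives the robot as it stands. The module is installed in compiled form; this text tells all that it offers.
- The arm moves only by the tool drive_tool, never from a script. Its argument "moves" is a list of rows, each a list of 3 entries, a list of its own where there are three numbers: the turn, a rotation vector about the tool's x, y, z in rad, then the shift along the tool's x, y, z in m, then the finger opening in m, from 0 to 0.0854. A call has 1 to 5 rows; each row shifts and turns the commanded pose from where the row before left it, along the tool's axes as they then stand; what a row does not reach is not made up. A row lasts 1/8 s, in which the tool goes at most 62.5 mm and 10.7 degrees, less where a joint would pass 70% of its speed; a pose out of reach is approached as far as the arm can. A call with a gripper value outside its range is refused whole. The fingers move at their own pace and stop on an object; "grip_force" is the grip in N (left out, the last holds). Time passes only in rows, so rows that do not move let the fingers close. It gives the time, the measured TCP pose, the force, the opening and the grip force at its end, in the units of the state.
- ctrl.get_state(): the state, without advancing time (a new reading comes with each control period).
- ctrl.read_camera(name): name is "scene" or "top"; returns a dict with "image" (420x560x3 uint8, red, green, blue), "fx", "fy", "cx", "cy" (pixels), "R" (3x3) and "t" (3): a world point X has camera coordinates R X + t. Camera axes: x right, y down, z forward; pixel columns grow to the right and rows downward; lengths in m; the calibration is good to about 2 mm. A picture is of the moment at which its call begins. There is no depth.
- ctrl.sign_off(): hands the job in; it is judged then, once.
The state is a dict: "time": time; "qpos": joint angles; "dq": joint speeds; "joint_efforts": joint torques, N m; "eef_pos": TCP position; "tcp_rot": TCP orientation; "contact_force": force on the tool from outside, world axes, zero at the start; "wrist_torque": the same for the moment, N m; "opening": opening from 0.0 (shut) to 1.0 (fully open); "finger_force": force on a finger pad.
Only numpy, scipy, OpenCV 4.12 (cv2) and the standard library are available. Lean on these libraries where they do the work, as an engineer would, in place of code of your own. Each camera call takes 0.05 s, during which the arm holds its last target. There are 200 camera calls.

### The job

One of the two round specimen holders is not home: it rides up on the cross pins of its spindle. Take it by its square hub and, pressing it down lightly, turn it until its slots find the pins and it drops fully home on its stand, then let go. Do not lift it off the spindle, and leave the other holder, which is already home, alone.

Things in the scene. Friction and masses are not known exactly. Their poses are not given: they have to be found in the camera images.
- holder: The holder that rides high: metal disc 96 mm across, 22 mm thick, on top a square hub 32 x 32 mm, 30 mm high (z 22 to 52 mm), to be gripped along x or y; mass 0.3 to 0.6 kg. Two crossed slots in its underside, 15 mm wide, 17 mm deep, run along its x and y, parallel to the hub's sides, and show as 4 rim notches; 18 mm bore, about 3 mm side play. Origin: centre of the underside, z up.
- stand: Fixed stand under that holder: grey square base 110 x 110 x 12 mm, sides along x and y. Steel spindle 12 mm thick, tip 72 mm above the worktop; four round pins, 9 mm thick, reach 22 mm from its axis along x and y, tops at 26 mm: there the holder's underside rests at first. Origin: on the worktop, on the spindle's axis, z up.
- seat (a point): Point on the spindle's axis at the stand base's top, 12 mm above the worktop, turned as the stand: the home place of the holder's origin. The holder starts 14 mm above it, turned 35 to 55 degrees from fitting; turned so far either way, until hub sides and base sides are parallel within about 10 degrees, it drops. Quarter turns are all alike. Home, its hub top is at 64 mm (78 mm before).
- other_holder: The same kind of holder, already home on an identical stand of its own: hub top 64 mm above the worktop, spindle tip standing 8 mm out of the hub. Origin: centre of its underside, z up. To be left alone.
Mind the look-alikes: they are no part of the job. What is shaped like the holder but pink is not meant.

How it is judged:
By the outcome, as a careful person would: the job done as asked, in the order asked, and still so for the second after the job is handed in, with the robot touching nothing.
It also fails if it takes over 32 s, if anything falls off the work surface, if the arm or the gripper's body presses on something with over 40 N, if the wrist force passes 120 N, or if a joint passes its speed limit or range.

## Working session

There is one attempt and no reset: what is moved stays moved. The work goes in short steps, Python scripts to look and compute and a tool call to move; the robot and the scene stay as the last step left them, time stands still between calls to the robot, and variables do not carry over. Pictures are saved under pics/ and viewed, at most 10 in all, crops included, and the job is handed in when it is done.

Besides the shell and the picture viewer there is one more tool, called after "Emit:" as a command line: name --argument value ..., lists and objects as JSON in quotes. drive_tool: Moves the arm, as the interface text tells. Its arguments: {"type":"object","properties":{"moves":{"type":"array","items":{"type":"array"}},"grip_force":{"type":"number"}},"required":["moves"]}

```bash
mkdir -p pics; python3 - <<'E'
from plant import ctrl
import cv2,pickle
for n in("scene","top"):
    c=ctrl.read_camera(n); cv2.imwrite(f"pics/{n}0.png",c["image"][...,::-1]); pickle.dump(c,open(f"{n}.pkl","wb"))
    print(n,c["fx"],c["cx"],c["cy"],c["R"],c["t"])
print(ctrl.get_state())
E
```

```text
scene 400.2455034501028 280.80003555616213 206.68034327645427 [[ 0.76067606 -0.64883554 -0.01960533]
 [-0.35747832 -0.39350498 -0.84697289]
 [ 0.54183132  0.65128049 -0.53127446]] [-0.42115394  0.24764341  0.59434411]
top 391.5470368867976 280.4288730643641 205.16810752500734 [[-0.13453784 -0.99089221  0.0056745 ]
 [-0.96392544  0.12954487 -0.23252068]
 [ 0.22966783 -0.03675263 -0.9725749 ]] [0.05331573 0.54120863 0.8013916 ]
{'time': 0.1, 'qpos': array([-1.31095617e+00,  2.87085671e-01,  1.57804715e+00, -3.11631607e-05,
        1.27860792e+00, -1.49962700e-01]), 'dq': array([ 1.30708807e-03, -2.31320404e-03, -3.21845009e-03,  9.78986695e-05,
       -6.94646983e-04, -1.39981139e-03]), 'joint_efforts': array([ 5.20852336e-04, -4.07298589e+01, -2.93698937e+01, -1.36646822e-04,
        3.45666478e-03,  3.80218694e-06]), 'eef_pos': array([ 0.26883569, -0.61853625,  0.24707078]), 'tcp_rot': array([ 9.79079564e-01,  2.03474944e-01, -7.38705500e-05, -1.07160052e-03]), 'contact_force': array([ 1.10390753,  0.55949406, -0.02065938]), 'wrist_torque': array([ 0.10577261,  0.00512818, -0.03581104]), 'finger_force': 0.0, 'opening': 0.9986166189765507}
```

View pics/scene0.png

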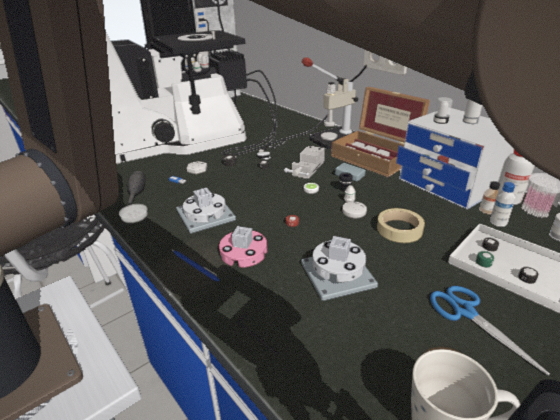

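View pics/top0.png

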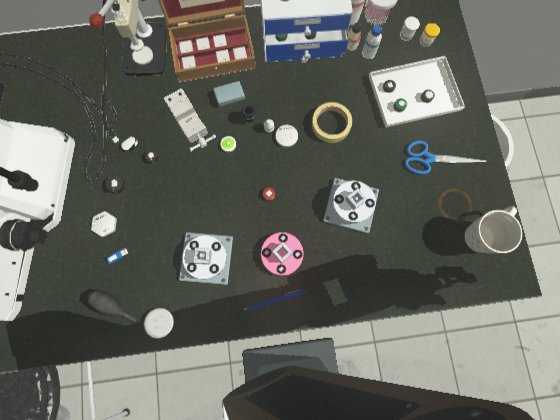

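The scene picture shows three candidates, given here by their top-view pixels. Metal (353,200) has its hub twisted relative to the base. Metal (204,257) has its hub parallel to the base, so it is home. Pink (282,253) has no stand and is a decoy. I choose (353,200) and will check it in one crop.

```bash
cat > h.py <<'E'
import numpy as np
def ray(c,u,v,z):
    d=c["R"].T@np.array([(u-c["cx"])/c["fx"],(v-c["cy"])/c.get("fy",c["fx"]),1]); o=-c["R"].T@c["t"]
    return o+d*(z-o[2])/d[2]
def proj(c,X):
    p=c["R"]@np.array(X)+c["t"]; return c["fx"]*p[0]/p[2]+c["cx"],c["fy"]*p[1]/p[2]+c["cy"]
E
python3 - <<'E'
import pickle,cv2,numpy as np
from h import *
t=pickle.load(open("top.pkl","rb"));s=pickle.load(open("scene.pkl","rb"))
a=cv2.resize(t["image"][165:245,313:393],(400,400),interpolation=cv2.INTER_CUBIC)
b=cv2.resize(s["image"][225:305,300:380],(400,400),interpolation=cv2.INTER_CUBIC)
cv2.imwrite("pics/crop1.png",np.hstack([a,b])[...,::-1])
for z in(.012,.064,.078): print(z,ray(t,357,199,z))
E
```

```text
0.012 [ 0.54644437 -0.20241311  0.012     ]
0.064 [ 0.53470209 -0.18991698  0.064     ]
0.078 [ 0.53154071 -0.18655264  0.078     ]
```

View pics/crop1.png

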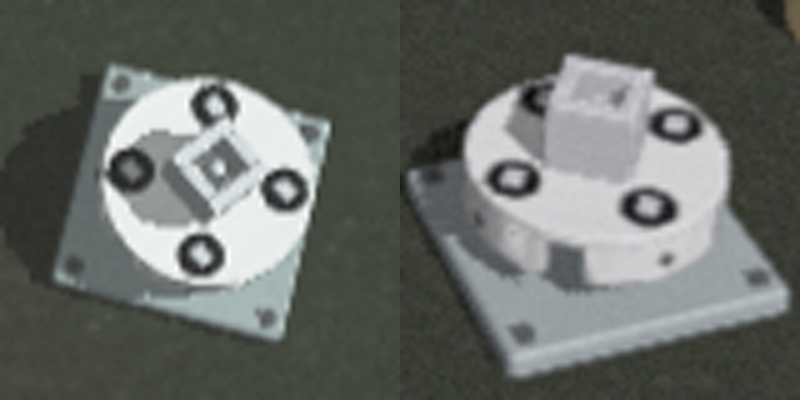

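The crop shows the chosen holder riding high, with its underside visibly above the base and the hub turned about 45° to it. Base corners in the crop: (108,65), (330,122), (282,340), (55,280). Hub top corners: roughly (173,158), (230,120), (264,160), (207,200).

```bash
python3 - <<'E'
import pickle,numpy as np
from h import *
t=pickle.load(open("top.pkl","rb"));s=pickle.load(open("scene.pkl","rb"))
def f(c,pts,ox,oy,z):
    P=np.array([ray(c,ox+(x+.5)/5-.5,oy+(y+.5)/5-.5,z)[:2] for x,y in pts]);e=np.roll(P,-1,0)-P
    print(P.mean(0).round(4),"len",np.linalg.norm(e,axis=1).round(4),"ang",(np.degrees(np.arctan2(e[:,1],e[:,0]))%90).round(1))
f(t,[(108,65),(330,122),(282,340),(55,280)],313,165,.012)
f(t,[(173,158),(230,120),(264,160),(207,200)],313,165,.078)
f(s,[(168,55),(255,70),(240,120),(150,107)],300,225,.078)
E
```

```text
[ 0.5347 -0.1868] len [0.1082 0.1084 0.1079 0.1083] ang [67.2 67.1 67.2 67.3]
[ 0.5373 -0.1861] len [0.031  0.0229 0.0314 0.0235] ang [26.2 30.  27.3 29. ]
[ 0.5362 -0.1878] len [0.0322 0.0307 0.0319 0.0325] ang [31.3 31.4 34.6 31.9]
```

Base edges measure 108 mm (110 nominal) and hub edges about 32 mm in the scene view, so the points are consistent. The spindle is at about (0.535,-0.187), base yaw 67° and hub yaw about 30°, so the hub needs about +37° (CCW). I'll move above it now.

Emit:
drive_tool --moves '[[[0, 0, 0], [0.0416, -0.029, 0], 0.07], [[0, 0, 0], [0.0416, -0.029, 0], 0.07], [[0, 0, 0], [0.0416, -0.029, 0], 0.07], [[0, 0, 0], [0.0416, -0.029, 0], 0.07], [[0, 0, 0], [0.0416, -0.029, 0], 0.07]]' --grip_force 40

```text
time: 0.72
eef_pos: [0.4025, -0.4015, 0.2478]
tcp_rot: [0.979, 0.203, -0.0, -0.0]
contact_force: [1.3, -1.1, 0.0]
opening: 0.819
finger_force: 0.0
```

Emit:
drive_tool --moves '[[[0, 0, 0], [0.0416, -0.029, 0], 0.07], [[0, 0, 0], [0.0416, -0.029, 0], 0.07], [[0, 0, 0], [0.0416, -0.029, 0], 0.07], [[0, 0, 0], [0.0416, -0.029, 0], 0.07], [[0, 0, -0.11], [0.0416, -0.029, 0], 0.07]]'

```text
time: 1.35
eef_pos: [0.5354, -0.1857, 0.2479]
tcp_rot: [0.966, 0.258, -0.0, -0.0]
contact_force: [-0.1, -0.5, 0.2]
opening: 0.82
finger_force: 0.0
```

Emit:
drive_tool --moves '[[[0, 0, 0], [0, 0, 0.04], 0.07], [[0, 0, 0], [0, 0, 0.04], 0.07], [[0, 0, 0], [0, 0, 0.03], 0.07], [[0, 0, 0], [0, 0, 0], 0.07]]'

```text
time: 1.85
eef_pos: [0.5328, -0.1861, 0.1349]
tcp_rot: [0.966, 0.257, -0.003, -0.003]
contact_force: [-0.6, -0.2, -0.3]
opening: 0.819
finger_force: 0.0
```

```bash
cat > look.py <<'E'
from plant import ctrl
import cv2,sys,pickle,numpy as np
from scipy.spatial.transform import Rotation as Ro
from h import *
s=ctrl.get_state();M=Ro.from_quat(s["tcp_rot"]).as_matrix();print(s["time"],s["eef_pos"].round(4),s["contact_force"].round(1),s["opening"],s["qpos"].round(2))
print("tool x yaw",np.degrees(np.arctan2(M[1,0],M[0,0])),"z",M[:,2].round(3))
print("delta to axis in tool:",(M.T@(np.array([.535,-.187,.070])-s["eef_pos"])).round(4))
im=[]
for n in("top","scene"):
    c=ctrl.read_camera(n);pickle.dump(c,open(f"{n}_{sys.argv[1]}.pkl","wb"));u,v=map(int,proj(c,[.535,-.187,.05]));v=min(max(v,50),369)
    a=c["image"][v-50:v+50,u-50:u+50];im.append(cv2.resize(a,(400,400),interpolation=cv2.INTER_CUBIC));print(n,u,v)
cv2.imwrite(f"pics/{sys.argv[1]}.png",np.hstack(im)[...,::-1])
E
python3 look.py a1
```

```text
1.85 [ 0.5328 -0.1861  0.1349] [-0.6 -0.2 -0.3] 0.8193112098093356 [-0.52  0.17  1.94 -0.    1.04  0.54]
tool x yaw 29.788674916262313 z [-0.007  0.004 -1.   ]
delta to axis in tool: [0.0017 0.0023 0.0648]
top 354 200
scene 338 254
```

View pics/a1.png

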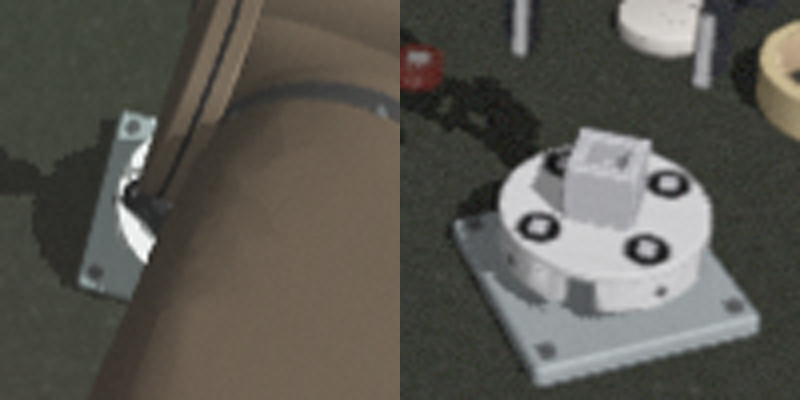

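The top view is blocked by the arm. In the scene view the two fingers, at (520,40) and (705,60), straddle the hub at (612,150) and are aligned with its sides. I'll descend and grip.

Emit:
drive_tool --moves '[[[0, 0, 0], [0.001, 0.001, 0.03], 0.07], [[0, 0, 0], [0, 0, 0.02], 0.07], [[0, 0, 0], [0, 0, 0.01], 0.07], [[0, 0, 0], [0, 0, 0.004], 0.07], [[0, 0, 0], [0, 0, 0], 0.07]]'

```text
time: 2.58
eef_pos: [0.5366, -0.1879, 0.0747]
tcp_rot: [0.966, 0.257, 0.0, 0.0]
contact_force: [-0.4, 0.0, -0.5]
opening: 0.818
finger_force: 0.0
```

Emit:
drive_tool --moves '[[[0, 0, 0], [0, 0, 0], 0.05], [[0, 0, 0], [0, 0, 0], 0.04], [[0, 0, 0], [0, 0, 0], 0.02], [[0, 0, 0], [0, 0, 0], 0.02], [[0, 0, 0], [0, 0, 0], 0.02]]' --grip_force 40

```text
time: 3.2
eef_pos: [0.5365, -0.1876, 0.0749]
tcp_rot: [0.966, 0.257, 0.0, -0.0]
contact_force: [-1.3, 2.3, 5.7]
opening: 0.365
finger_force: 42.7
```

```bash
python3 look.py a2
```

```text
3.2 [ 0.5365 -0.1876  0.0749] [-1.3  2.3  5.7] 0.3652349526893971 [-0.52  0.26  1.96  0.    0.92  0.54]
tool x yaw 29.780845562219305 z [ 0.  0. -1.]
delta to axis in tool: [-0.001  -0.0013  0.0049]
top 354 200
scene 338 254
```

View pics/a2.png

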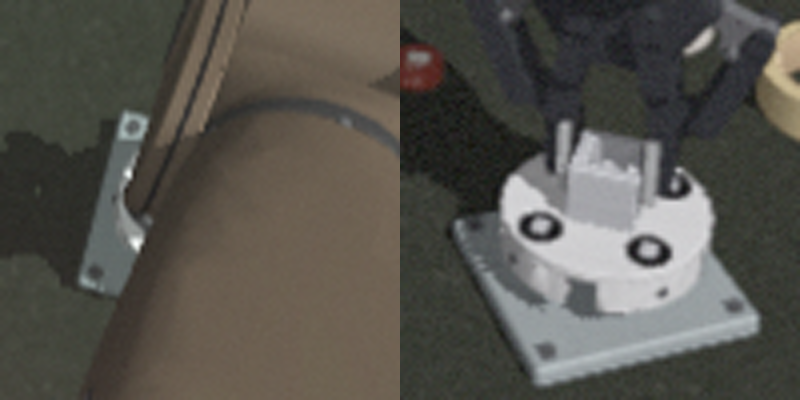

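The holder is gripped at 31 mm opening with the pads on the hub. I'll turn CCW (negative about tool z) with a light press.

Emit:
drive_tool --moves '[[[0, 0, 0], [0, 0, 0.001], 0.02], [[0, 0, -0.08], [0, 0, 0], 0.02], [[0, 0, -0.08], [0, 0, 0], 0.02]]' --grip_force 60

```text
time: 3.68
eef_pos: [0.5374, -0.1889, 0.0747]
tcp_rot: [0.942, 0.335, 0.001, 0.002]
contact_force: [1.3, -1.6, 3.5]
opening: 0.362
finger_force: 60.9
```

Emit:
drive_tool --moves '[[[0, 0, -0.08], [0, 0, 0.001], 0.02], [[0, 0, -0.08], [0, 0, 0.001], 0.02], [[0, 0, -0.08], [0, 0, 0], 0.02], [[0, 0, 0], [0, 0, 0], 0.02]]'

```text
time: 4.18
eef_pos: [0.5363, -0.1874, 0.0706]
tcp_rot: [0.896, 0.444, 0.0, -0.0]
contact_force: [2.0, 2.1, -2.8]
opening: 0.359
finger_force: 60.5
```

Emit:
drive_tool --moves '[[[0, 0, -0.08], [0, 0, 0.002], 0.02], [[0, 0, -0.08], [0, 0, 0.002], 0.02], [[0, 0, -0.08], [0, 0, 0.002], 0.02], [[0, 0, 0], [0, 0, 0], 0.02]]'

```text
time: 4.68
eef_pos: [0.5349, -0.1871, 0.0634]
tcp_rot: [0.837, 0.547, -0.001, -0.001]
contact_force: [-0.2, -0.3, -5.0]
opening: 0.36
finger_force: 60.1
```

It's dropping: z is down 11.5 of 14 mm and the yaw is 66.4°. I'll press it the rest of the way.

Emit:
drive_tool --moves '[[[0, 0, 0], [0, 0, 0.002], 0.02], [[0, 0, 0], [0, 0, 0.001], 0.02], [[0, 0, 0], [0, 0, 0.001], 0.02], [[0, 0, 0], [0, 0, 0], 0.02]]'

```text
time: 5.18
eef_pos: [0.5365, -0.1878, 0.0619]
tcp_rot: [0.837, 0.548, 0.0, 0.0]
contact_force: [-2.4, 1.2, 0.1]
opening: 0.361
finger_force: 60.6
```

Emit:
drive_tool --moves '[[[0, 0, -0.01], [0, 0, 0.001], 0.02], [[0, 0, 0], [0, 0, 0.001], 0.02], [[0, 0, 0], [0, 0, 0], 0.02]]'

```text
time: 5.55
eef_pos: [0.5368, -0.1883, 0.0617]
tcp_rot: [0.834, 0.552, -0.0, 0.0]
contact_force: [-7.4, 1.9, 9.4]
opening: 0.358
finger_force: 61.7
```

```bash
python3 look.py a3
```

```text
5.55 [ 0.5368 -0.1883  0.0617] [-7.4  1.9  9.4] 0.358456003578612 [-0.52  0.28  1.96 -0.    0.9  -0.11]
tool x yaw 67.05038826048617 z [-0.    -0.001 -1.   ]
delta to axis in tool: [ 0.0005 -0.0021 -0.0083]
top 354 200
scene 338 254
```

View pics/a3.png

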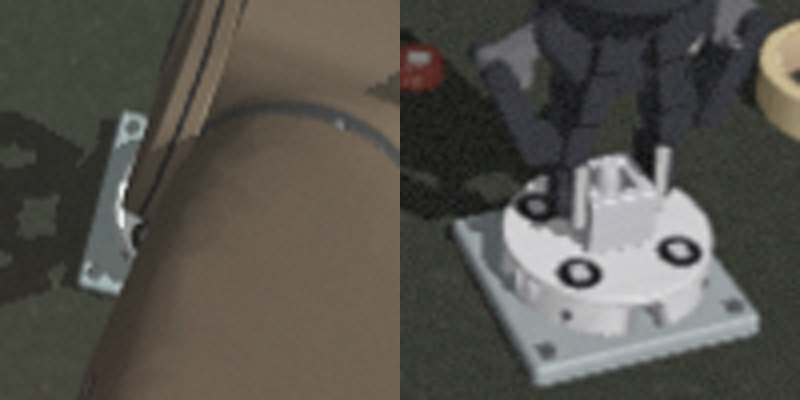

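The disc now sits down on the base with the hub parallel to it, and pressing meets resistance (9 N). I'll release and rise straight up.

Emit:
drive_tool --moves '[[[0, 0, 0], [0, 0, 0], 0.045], [[0, 0, 0], [0, 0, 0], 0.06], [[0, 0, 0], [0, 0, 0], 0.07], [[0, 0, 0], [0, 0, 0], 0.07], [[0, 0, 0], [0, 0, -0.02], 0.07]]'

```text
time: 6.28
eef_pos: [0.535, -0.187, 0.0781]
tcp_rot: [0.834, 0.552, -0.001, -0.002]
contact_force: [-0.0, 0.2, 0.2]
opening: 0.816
finger_force: 0.0
```

Emit:
drive_tool --moves '[[[0, 0, 0], [0, 0, -0.04], 0.07], [[0, 0, 0], [0, 0, -0.05], 0.07], [[0, 0, 0], [0, 0, -0.05], 0.07], [[0, 0, 0], [-0.04, 0.04, -0.02], 0.07], [[0, 0, 0], [-0.04, 0.04, 0], 0.07]]'

```text
time: 6.9
eef_pos: [0.5808, -0.2942, 0.2454]
tcp_rot: [0.833, 0.553, 0.002, 0.004]
contact_force: [1.4, 0.6, 0.3]
opening: 0.823
finger_force: 0.0
```

Emit:
drive_tool --moves '[[[0, 0, 0], [-0.04, 0.04, 0], 0.07], [[0, 0, 0], [-0.04, 0.04, 0], 0.07], [[0, 0, 0], [-0.04, 0.04, 0], 0.07], [[0, 0, 0], [-0.04, 0, 0], 0.07], [[0, 0, 0], [0, 0, 0], 0.07]]'

```text
time: 7.52
eef_pos: [0.6253, -0.49, 0.24]
tcp_rot: [0.835, 0.55, -0.0, 0.0]
contact_force: [-0.1, 0.6, 0.1]
opening: 0.822
finger_force: 0.0
```

```bash
python3 look.py a4
```

```text
7.525 [ 0.6253 -0.49    0.24  ] [-0.1  0.6  0.1] 0.8224002545241131 [-0.79  0.56  1.23 -0.    1.35 -0.39]
tool x yaw 66.80016912187322 z [ 0.    -0.001 -1.   ]
delta to axis in tool: [ 0.2431 -0.2024  0.1697]
top 354 200
scene 338 254
```

View pics/a4.png

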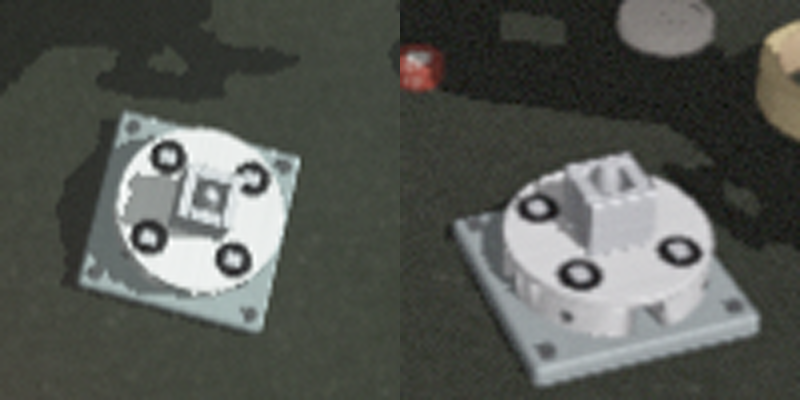

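The hub is aligned with the base, but I can't see the spindle tip standing out of the hub. I'll check the height against model outlines: home in green, half-way in red.

```bash
python3 - <<'E'
import pickle,cv2,numpy as np
from h import *
s=pickle.load(open("scene_a4.pkl","rb"));K=8
def crop(u,v,w,h):return cv2.resize(s["image"][v-h:v+h,u-w:u+w],None,fx=K,fy=K,interpolation=cv2.INTER_CUBIC)
A=crop(338,262,25*1,36); A0=crop(338,262,25,36); B=crop(205,207,25,36)
A=crop(338,262,25,36)
A0=A.copy()
def dr(z0,col):
  c0=np.array([.5355,-.187]);a=np.radians(67.2)
  def px(x,y,z):
    q=c0+[x*np.cos(a)-y*np.sin(a),x*np.sin(a)+y*np.cos(a)];u,v=proj(s,[*q,z]);return [(u+.5-313)*K,(v+.5-226)*K]
  for P in([px(x,y,z0+.052) for x,y in((.016,.016),(-.016,.016),(-.016,-.016),(.016,-.016))],[px(.048*np.cos(t),.048*np.sin(t),z0+.022) for t in np.linspace(0,6.28,60)]):
    cv2.polylines(A,[np.int32(P)],True,col,1)
  for P in([px(.006*np.cos(t),.006*np.sin(t),.072) for t in np.linspace(0,6.28,20)],[px(x,y,.012) for x,y in((.055,.055),(-.055,.055),(-.055,-.055),(.055,-.055))]): cv2.polylines(A,[np.int32(P)],True,(0,0,255),1)
dr(.012,(0,255,0));dr(.019,(255,0,0))
o=np.hstack([A0[:,:],A,B]);print(o.shape);o=cv2.resize(o,(800,int(o.shape[0]*800/o.shape[1])));cv2.imwrite("pics/cmp.png",o[...,::-1])
E
```

```text
(576, 1200, 3)
```

View pics/cmp.png

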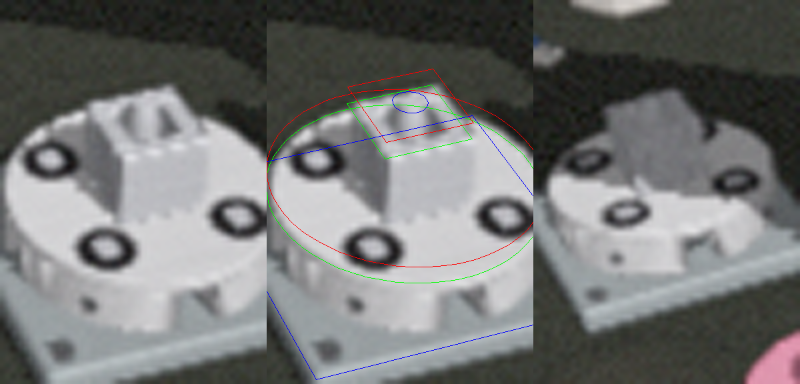

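In the overlay the green home outline (hub top at 64 mm) matches the hub's near corner at (387,158) and the disc edge. The spindle tip stands out of the hub as it should. The holder is home and nothing touches it.

```bash
python3 -c "
from plant import ctrl
print(ctrl.sign_off())"
```

```text
the job is handed in; nothing more can be done
None
```

The high-riding holder was turned about 37° by its hub until it dropped onto its stand; the camera overlay shows it fully home to within about 1 mm. I then let it go, left the other holder alone, and handed the job in at 7.5 s.

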